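# Check a chassis frame for square with a slide rule

### The job

Check the clamped aluminium chassis frame for square with the slide rule laid flat inside it: measure first the blue-cornered diagonal, then the yellow one, each time with the rule's fixed nose home in one corner and the tongue slid out until its tip presses gently home in the other for a moment (a few newtons, never 15). Then throw the result lever fully over to the colour of the longer diagonal (either, if they differ by less than 2 mm). Leave the rule lying flat inside the frame and the other things where they are.

Things in the scene. Friction and masses are not known exactly. Their poses are not given: they have to be found in the camera images.
- frame: Frame of bare 16 mm square aluminium bar lying on the bench, opening about 208 (y) x 158 mm (x). Origin: bench level, middle of the opening when square; x from near to far long rail. Near rail (-x) fixed by two red blocks (24 mm high, outside). Racked by up to 0.067 rad either way: far rail shifted along y, sides keep their length. Stiff, does not give; rails and noses polished (friction 0.25).
- frame_mid (a point): Point at bench level at the origin of the frame, the middle of its opening when square.
- blue_near (a point): Seat of the near blue corner (-x, +y in the frame): where the centre of a round nose of 4 mm radius is when it touches both rails, 8 mm above the bench. The blue cap is on the rails, 17 mm outwards from it. Seat to seat, each diagonal is 242 to 258 mm.
- blue_far (a point): Seat of the far blue corner (+x, -y), same meaning; diagonally opposite blue_near.
- yellow_near (a point): Seat of the near yellow corner (-x, -y), same meaning.
- yellow_far (a point): Seat of the far yellow corner (+x, +y), same meaning.
- rule: Slide rule, loose, about 0.45 kg: dark grooved body 24 mm wide, 10 mm high, rubber sole (2 to 4 N to drag it on the bench), brass tongue sliding in it. Origin: on the underside below its black fin; x along the rule to the tongue's tip. Fixed round nose (steel pin, radius 4 mm, 15 mm high) at x = -80 mm on a 6 mm neck (body starts at -50). It balances within 10 mm of the black fin.
- rule_nose (a point): Centre of the fixed nose, 8 mm above the underside (x = -80 mm in the rule).
- rule_fin (a point): In the upright black fin of the rule body (x = 0), 42 mm above the underside: the place to grip it, across y. Fin: 20 mm long along x, 12 mm thick along y, top 56 mm above the underside.
- tongue (a joint): How far the tongue is slid out, 0 (in) to 0.06 m. Distance nose centre to tip centre = 0.215 m + this value. It slides against about 0.8 N and stays where left. Starts nearly in.
- tongue_tip (a point): Centre of the tongue's round tip (steel pin, 4 mm radius, to 14.5 mm high), 8 mm above the underside; x = 135 mm + joint in the rule.
- tongue_fin (a point): In the orange upright fin of the tongue, 42 mm above the underside, 65 mm short of the tip and 70 mm + joint ahead of the black fin; 20 mm long, 12 mm thick, top 56 mm high, in line with the black fin.
- result (a joint): Angle of the result lever: 0 = fully over to the blue plate, 1.0 = fully over to the yellow plate; starts upright near 0.5. It stays where left and moves with about 1 N at its knob.
- result_base: Grey block 70 x 50 x 25 mm of the result lever, fixed to the bench; origin under its centre; blue plate on its -x side, yellow plate on its +x side. The lever pivots about the block's y axis 22 mm up.
- result_tip (a point): Centre of the lever's black ball knob (radius 13 mm), 80 mm from the pivot; steel rod of 5 mm radius below it; upright it is 102 mm above the bench.
- tape: Loose roll of white tape, 84 mm outside, 22 mm high; leave alone. Origin: centre of its underside.
- driver: Loose red-handled screwdriver, 180 mm long; leave alone.
- project_box: Loose open grey plastic box 90 x 140 x 45 mm, between robot and frame on the lever's side; leave alone. Origin: centre of its underside.

How it is judged:
By the outcome, as a careful person would: the job done as asked, in the order asked, and still so for the second after the job is handed in, with the robot touching nothing.
It also fails if it takes over 72 s, if anything falls off the work surface, if the arm or the gripper's body presses on something with over 40 N, if the wrist force passes 120 N, or if a joint passes its speed limit or range.

### The arm

A 6-joint arm with a two-finger parallel gripper is mounted at the origin on the work surface. World frame = base frame: x ahead of the robot, y to its left, z up, the work surface at z = 0. Lengths are in m, angles in rad, forces in N, time in s.
With the tool pointing down it reaches from about 0.375 to 0.975 m from the base axis. Payload 3.8 kg.
Tool frame: the origin (TCP) lies at the very end of the fingers, on their centre line; the grasp point (between the pads) lies 19 mm behind it (bot.pinch_z is the distance from the TCP to the grasp point, in m); x points along the fingers, y is the direction in which the jaws open and shut, and the axes are right-handed (so a half turn about x gives the same grasp; the last joint's range is limited). The gripper opens to 85 mm and grips with 20 to 120 N. Pads are 22 mm wide; open, the fingers measure 114 mm over their backs; the gripper's body (76 mm by 85 mm) begins 54 mm behind the grasp point. The pads swing forward as they close: fully open they stand 13 mm farther back than shut.
Start: joints at [1.271, 0.264, 1.604, -0, 1.274, -0.037], TCP at [0.175, 0.652, 0.208] pointing down, gripper open.
Joint ranges: [-2.63, 2.63], [-0.94, 2.18], [0.31, 2.57], [-1.31, 4.45], [0, 2.66], [-2.55, 2.55]. Speed limits (rad/s): [2.57, 2.57, 3.14, 3.14, 3.14, 3.14].

### API

Orientations are given as a rotation vector (axis times angle).
In Python, from workcell import monitor, imaging, finish_job, bot gives the robot as it stands.
- The arm moves only by the tool jog_arm, never from a script. Its argument "rows" is a list of rows, each a list of 7 numbers: the shift along the tool's x, y, z in m, then the turn, a rotation vector about the tool's x, y, z in rad, then the opening in per cent of the stroke, from 0 (shut) to 100 (fully open). A call has 1 to 20 rows; each row is the pose to reach, as a shift and turn from the pose measured when the call began, along the tool's axes at that moment; what a row does not reach only later rows make up. A row lasts 1/10 s, in which the tool goes at most 50 mm and 8.59 degrees, less where a joint would pass 70% of its speed; a pose out of reach is approached as far as the arm can. A call with a gripper value outside its range is refused whole. The fingers move at their own pace and stop on an object; "force" is the grip in N (left out, the last holds). Time passes only in rows, so rows that repeat a pose let the fingers close. It gives the time, the measured TCP pose, the force and the opening at its end, in the units of the state.
- monitor.read_state(): the state, without advancing time (a new reading comes with each control period).
- imaging.read_camera(name): name is "scene" or "top" or "wrist"; returns the picture (384x512x3 uint8, blue, green, red); there is no depth.
- imaging.camera_params(name): a dict with "fx", "fy", "cx", "cy" (pixels), "T" (4x4, takes a point from camera to world coordinates); the wrist camera has in their place "T_tool_cam" (4x4, takes a point from camera to tool coordinates, whose origin is the TCP and whose axes are the tool frame's). Camera axes: x right, y down, z forward; pixel columns grow to the right and rows downward; lengths in m; the calibration is good to about 2 mm. A picture is of the moment at which its call begins: read the wrist's pose just before it. camera_params takes no time and is no camera call.
- finish_job(): hands the job in, once; it reports no verdict.
The state is a dict: "time": time; "q": joint angles; "joint_vel": joint speeds; "joint_torque": joint torques, N m; "tool_pos": TCP position; "tcp_rot": TCP orientation; "wrist_force": force on the tool from outside, world axes, zero at the start; "torque": the same for the moment, N m; "width": opening from 0.0 (shut) to 1.0 (fully open).
Only numpy, scipy, OpenCV 4.12 (cv2) and the standard library are available. Lean on these libraries where they do the work, as an engineer would, in place of code of your own. Each camera call takes 0.05 s, during which the arm holds its last target. There are 200 camera calls.

## Working session

There is one attempt and no reset: what is moved stays moved. The work goes in short steps, Python scripts to look and compute and a tool call to move; the robot and the scene stay as the last step left them, time stands still between calls to the robot, and variables do not carry over. Pictures are saved under pics/ and viewed, about 8 in all and at most 12, crops included, and the job is handed in when it is done.

Besides the shell and the picture viewer there is one more tool, called after ">>>" by a JSON object that holds its "fn" and its "kwargs", one argument or row to a line. jog_arm: Moves the arm, as the interface text tells. Its arguments: {"type":"object","properties":{"rows":{"type":"array","items":{"type":"array","items":{"type":"number"}}},"force":{"type":"number"}},"required":["rows"]}

```bash
ls; mkdir -p pics; python3 - <<'E'
from workcell import monitor, imaging, bot
import cv2,numpy as np
s=monitor.read_state();print(s)
for n in("top","scene"):
    p=imaging.camera_params(n);print(n,p)
    cv2.imwrite(f"pics/{n}0.png",imaging.read_camera(n))
print(imaging.camera_params("wrist"))
a=cv2.imread("pics/top0.png");cv2.imwrite("pics/top0b.png",cv2.resize(a,(800,600),interpolation=cv2.INTER_CUBIC))
E
```

```text
pics
{'time': 0.0, 'q': array([ 1.27108804e+00,  2.64758502e-01,  1.60541596e+00, -6.78756344e-06,
        1.27368629e+00, -3.68808815e-02]), 'joint_vel': array([-1.21904331e-03,  2.74495033e-03, -5.99493083e-04, -9.91314434e-04,
        7.98576441e-05, -6.33828623e-04]), 'joint_torque': array([-2.02093535e-03, -5.15125537e+01, -3.67301524e+01, -5.94144494e-04,
        1.25865592e-02, -1.86959022e-05]), 'tool_pos': array([0.17512809, 0.65105661, 0.20663582]), 'tcp_rot': array([ 0.20456447,  1.56130507, -0.20808703]), 'wrist_force': array([ 0.2808251 , -0.25435474,  0.26077244]), 'torque': array([ 0.00855748, -0.01865733, -0.01066331]), 'width': 0.9956821891467106}
top {'fx': 492.57968042384465, 'fy': 492.57968042384465, 'cx': 257.98910458230074, 'cy': 183.73450498886083, 'T': array([[ 6.80619561e-03, -9.90251917e-01,  1.39121590e-01,
         3.49975186e-01],
       [-9.99974428e-01, -7.04538605e-03, -1.22687991e-03,
        -3.12334054e-02],
       [ 2.19508550e-03, -1.39109682e-01, -9.90274547e-01,
         1.49176400e+00],
       [ 0.00000000e+00,  0.00000000e+00,  0.00000000e+00,
         1.00000000e+00]])}
scene {'fx': 416.4559418432043, 'fy': 416.4559418432043, 'cx': 254.96149846722466, 'cy': 192.1487816514333, 'T': array([[-0.43175876,  0.68002655, -0.59257764,  1.27717747],
       [ 0.90189823,  0.31615172, -0.2943258 ,  0.32860411],
       [-0.01280492, -0.66152247, -0.74981602,  1.00631848],
       [ 0.        ,  0.        ,  0.        ,  1.        ]])}
{'fx': 298.0882098667789, 'fy': 298.0882098667789, 'cx': 260.8283801936816, 'cy': 189.4217630441592, 'T_tool_cam': array([[ 8.67899651e-04, -2.76668536e-01,  9.60965019e-01,
        -1.65813193e-01],
       [ 9.99999623e-01,  2.40294293e-04, -8.33971516e-04,
        -7.18250169e-05],
       [-1.80731968e-07,  9.60965381e-01,  2.76668640e-01,
        -7.00852819e-02],
       [ 0.00000000e+00,  0.00000000e+00,  0.00000000e+00,
         1.00000000e+00]])}
```

View pics/top0b.png

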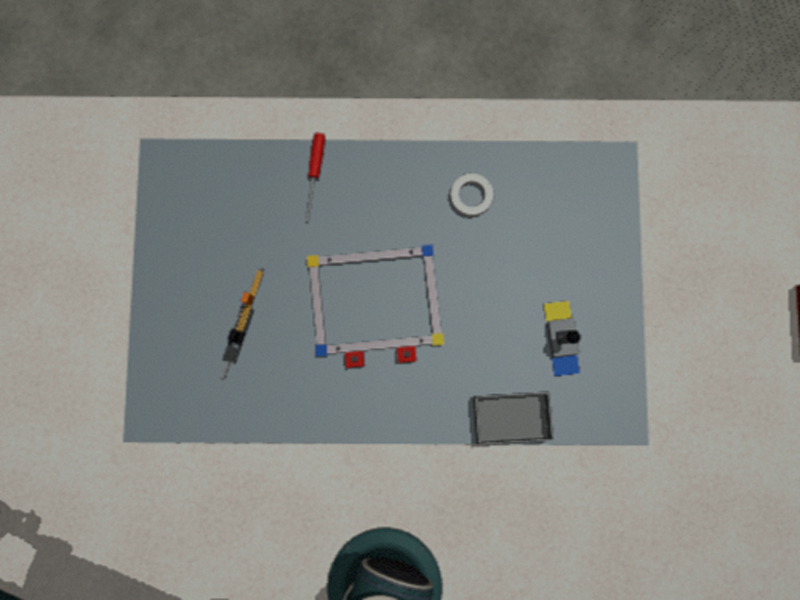

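View pics/scene0.png

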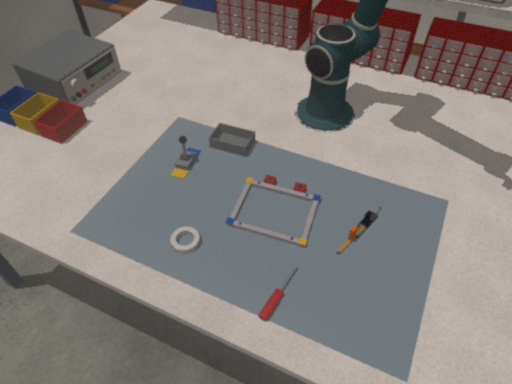

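Top view: the frame is in the middle, with blue at (321,351) near-left and (428,250) far-right, and yellow at (313,261) far-left and (438,340) near-right. The rule is on the left, with its nose at (224,378) and its black fin at (236,337). The lever is on the right, with its knob at (572,337), and the box is at (511,419).

```bash
cat > h.py <<'E'
import numpy as np,cv2
from workcell import monitor,imaging,bot
from scipy.spatial.transform import Rotation as R
def pose():
    s=monitor.read_state();T=np.eye(4);T[:3,:3]=R.from_rotvec(s['tcp_rot']).as_matrix();T[:3,3]=s['tool_pos'];return T
def ray(u,v,z,name,T=None):
    p=imaging.camera_params(name)
    if name=="wrist":T=T@p["T_tool_cam"]
    else:T=p["T"]
    d=T[:3,:3]@np.array([(u-p["cx"])/p["fx"],(v-p["cy"])/p["fy"],1]);o=T[:3,3]
    return o+d*(z-o[2])/d[2]
def proj(P,name,T=None):
    p=imaging.camera_params(name)
    T=T@p["T_tool_cam"] if name=="wrist" else p["T"]
    c=np.linalg.inv(T)@np.append(P,1);return p["fx"]*c[0]/c[2]+p["cx"],p["fy"]*c[1]/c[2]+p["cy"]
def blobs(img,lo,hi,amin=6):
    m=cv2.inRange(cv2.cvtColor(img,cv2.COLOR_BGR2HSV),lo,hi)
    n,l,s,c=cv2.connectedComponentsWithStats(m)
    return [(s[i][4],*c[i].round(1)) for i in range(1,n) if s[i][4]>=amin]
E
python3 - <<'E'
from h import *
np.set_printoptions(precision=4,suppress=True)
a=cv2.imread("pics/top0.png")
for n,lo,hi,z in(("blue",(105,130,60),(125,255,255),.016),("yel",(23,120,80),(35,255,255),.016),("red",(0,150,80),(5,255,255),.024),("orange",(6,150,100),(22,255,255),.05),("black",(0,0,0),(180,255,30),.05)):
    for b in blobs(a,lo,hi):
        if b[2]<300 and b[2]>80:print(n,b,ray(b[1],b[2],z,"top")[:2])
print("nose",ray(224/1.5625,378/1.5625,.01,"top"),"knob",ray(572/1.5625,337/1.5625,.102,"top"))
print(R.from_rotvec(monitor.read_state()['tcp_rot']).as_matrix())
E
```

```text
blue (np.int32(42), np.float64(273.1), np.float64(159.9)) [ 0.6309 -0.0786]
blue (np.int32(49), np.float64(205.0), np.float64(224.0)) [0.4346 0.1246]
blue (np.int32(185), np.float64(361.6), np.float64(233.5)) [ 0.4095 -0.3433]
yel (np.int32(47), np.float64(199.9), np.float64(166.9)) [0.6077 0.1438]
yel (np.int32(177), np.float64(356.3), np.float64(198.7)) [ 0.5139 -0.3297]
yel (np.int32(47), np.float64(279.9), np.float64(217.0)) [ 0.4571 -0.0994]
red (np.int32(187), np.float64(202.3), np.float64(98.8)) [0.8194 0.1404]
red (np.int32(94), np.float64(259.7), np.float64(226.4)) [ 0.4281 -0.039 ]
red (np.int32(96), np.float64(226.5), np.float64(229.6)) [0.418  0.0595]
orange (np.int32(70), np.float64(161.2), np.float64(184.2)) [0.5491 0.2529]
orange (np.int32(59), np.float64(155.6), np.float64(203.4)) [0.492  0.2674]
black (np.int32(63), np.float64(150.9), np.float64(215.2)) [0.4573 0.2799]
black (np.int32(53), np.float64(365.9), np.float64(215.2)) [ 0.4617 -0.3499]
nose [0.3802 0.3081 0.01  ] knob [ 0.4563 -0.3389  0.102 ]
[[-0.0006  0.2598  0.9657]
 [-0.002   0.9657 -0.2598]
 [-1.     -0.0021 -0.0001]]
```

>>> {"fn": "jog_arm", "kwargs": {
  "rows": [
    [0.057,-0.285,0.369,0.09,0,0,100],
    [0.057,-0.285,0.369,0.09,0,0,100],
    [0.057,-0.285,0.369,0.09,0,0,100],
    [0.057,-0.285,0.369,0.09,0,0,100],
    [0.057,-0.285,0.369,0.09,0,0,100],
    [0.057,-0.285,0.369,0.09,0,0,100],
    [0.057,-0.285,0.369,0.09,0,0,100],
    [0.057,-0.285,0.369,0.09,0,0,100],
    [0.057,-0.285,0.369,0.09,0,0,100],
    [0.057,-0.285,0.369,0.09,0,0,100],
    [0.057,-0.285,0.369,0.09,0,0,100],
    [0.057,-0.285,0.369,0.09,0,0,100]
  ]
}}

```text
time: 1.3
tool_pos: [0.4571, 0.2796, 0.1499]
tcp_rot: [0.276, 1.554, -0.28]
wrist_force: [0.3, 0.4, 0.8]
width: 1.003
```

```bash
cat >> h.py <<'E'
def snap(name):
    T=pose();np.save(f"pics/{name}.npy",T);cv2.imwrite(f"pics/{name}.png",imaging.read_camera("wrist"));return T
def go(x,y,z,yaw):  # yaw = direction of tool z in world (deg), tool pointing down
    T=pose();c,s=np.cos(np.radians(yaw)),np.sin(np.radians(yaw))
    G=np.array([[0,-s,c],[0,c,s],[-1,0,0]]).astype(float)
    print("go",(T[:3,:3].T@(np.array([x,y,z])-T[:3,3])).round(4),R.from_matrix(T[:3,:3].T@G).as_rotvec().round(3))
def yaw(T): return np.degrees(np.arctan2(T[1,2],T[0,2]))
E
python3 -c "
from h import *
T=snap('w1');print(T.round(4),yaw(T),monitor.read_state()['time'])"
```

```text
[[-0.0017  0.347   0.9378  0.4571]
 [-0.002   0.9378 -0.3471  0.2796]
 [-1.     -0.0024 -0.001   0.1499]
 [ 0.      0.      0.      1.    ]] -20.307116205896843 1.35
```

View pics/w1.png

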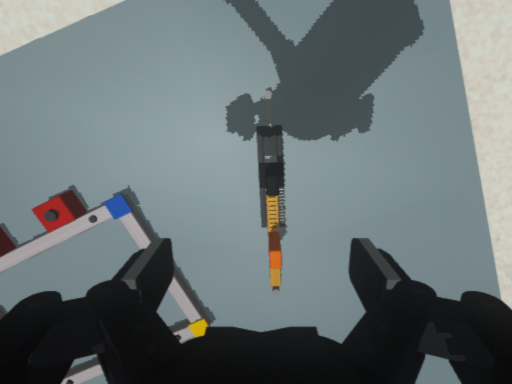

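```bash
python3 - <<'E'
from h import *
np.set_printoptions(precision=4,suppress=True)
T=np.load("pics/w1.npy")
n=ray(269,93,.015,"wrist",T);t=ray(276,287,.0145,"wrist",T);print(n,t,np.linalg.norm(t-n))
d=(t-n)[:2];d/=np.linalg.norm(d);f=n[:2]+.08*d;a=np.degrees(np.arctan2(d[1],d[0]));print("fin",f,a)
for s in(-.01,.01):
  for z in (.056,.01):
    print(s,z,proj([*(f+s*d),z],"wrist",T))
of=f+d*.07;print("orange",[proj([*(of+s*d),.056],"wrist",T) for s in(-.01,.01)])
go(*f,.023,a)
# frame corner tops
for n_,lo,hi in(("blue",(105,130,60),(125,255,255)),("yel",(23,120,80),(35,255,255))):
    for b in blobs(cv2.imread("pics/w1.png"),lo,hi,40):print(n_,b,ray(b[1],b[2],.016,"wrist",T))
i=cv2.imread("pics/w1.png")[80:300,210:340];cv2.imwrite("pics/w1c.png",cv2.resize(i,None,fx=2.7,fy=2.7,interpolation=cv2.INTER_NEAREST))
E
```

```text
[0.3846 0.3141 0.015 ] [0.589  0.2489 0.0145] 0.21448904912610547
fin [0.4609 0.2898] -17.70088859463909
-0.01 0.056 (np.float64(273.02998086259595), np.float64(173.64854206832453))
-0.01 0.01 (np.float64(271.4385605092158), np.float64(163.7106617573587))
0.01 0.056 (np.float64(273.7803746580527), np.float64(195.03998659895373))
0.01 0.01 (np.float64(272.11167095215353), np.float64(182.28128184839156))
orange [(np.float64(275.5296694453576), np.float64(244.9070599102001)), (np.float64(276.18302824033117), np.float64(263.5323317419957))]
go [0.1271 0.0106 0.0005] [-0.044 -0.001  0.002]
blue (np.int32(411), np.float64(117.6), np.float64(206.0)) [0.4364 0.1239 0.016 ]
yel (np.int32(240), np.float64(198.6), np.float64(327.5)) [0.6087 0.1427 0.016 ]
```

View pics/w1c.png

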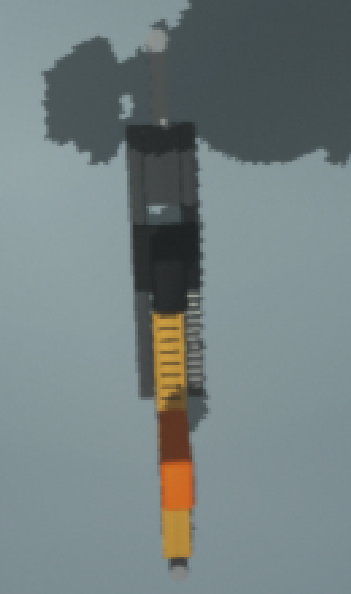

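Close view: the black fin top is at about (273,186) and the orange fin top at about (276,254). Both match the prediction, so I'm descending and gripping.

>>> {"fn": "jog_arm", "kwargs": {
  "rows": [
    [0.05,0.0106,0.0005,-0.044,0,0.002,50],
    [0.1,0.0106,0.0005,-0.044,0,0.002,45],
    [0.127,0.0106,0.0005,-0.044,0,0.002,40],
    [0.127,0.0106,0.0005,-0.044,0,0.002,40],
    [0.127,0.0106,0.0005,-0.044,0,0.002,5],
    [0.127,0.0106,0.0005,-0.044,0,0.002,5],
    [0.127,0.0106,0.0005,-0.044,0,0.002,5],
    [0.127,0.0106,0.0005,-0.044,0,0.002,5],
    [0.127,0.0106,0.0005,-0.044,0,0.002,5]
  ],
  "force": 50
}}

```text
time: 2.25
tool_pos: [0.462, 0.2906, 0.0249]
tcp_rot: [0.244, 1.556, -0.241]
wrist_force: [-1.7, 0.5, 3.9]
width: 0.115
```

```bash
python3 -c "
from h import *
s=monitor.read_state();T=pose();print(T.round(4),yaw(T),s['width'],s['time'],s['wrist_force'])"
```

```text
[[ 0.0017  0.3043  0.9526  0.462 ]
 [ 0.0018  0.9526 -0.3043  0.2906]
 [-1.      0.0023  0.001   0.0249]
 [ 0.      0.      0.      1.    ]] -17.71805773877605 0.11523386442495791 2.25 [-1.65946159  0.51310761  3.87005642]
```

```bash
python3 -c "
from h import *
go(.510,.047,.125,-46)"
```

```text
go [-0.1005 -0.2173  0.12  ] [ 0.494  0.    -0.002]
```

>>> {"fn": "jog_arm", "kwargs": {
  "rows": [
    [-0.05,0,0,0,0,0,5],
    [-0.09,-0.03,0.015,0,0,0,5],
    [-0.1,-0.07,0.04,0.1,0,0,5],
    [-0.1,-0.12,0.07,0.25,0,0,5],
    [-0.1,-0.165,0.095,0.37,0,0,5],
    [-0.1,-0.2,0.11,0.46,0,0,5],
    [-0.1005,-0.2173,0.12,0.494,0,-0.002,5],
    [-0.1005,-0.2173,0.12,0.494,0,-0.002,5],
    [-0.1005,-0.2173,0.12,0.494,0,-0.002,5],
    [-0.1005,-0.2173,0.12,0.494,0,-0.002,5]
  ]
}}

```text
time: 3.25
tool_pos: [0.5095, 0.0476, 0.1247]
tcp_rot: [0.628, 1.479, -0.627]
wrist_force: [-0.5, 0.7, -4.2]
width: 0.118
```

```bash
python3 - <<'E'
from h import *
T=snap('w2');s=monitor.read_state();print(T.round(4),yaw(T),s['time'],s['wrist_force'],s['width'])
for n_,lo,hi in(("blue",(105,130,60),(125,255,255)),("yel",(23,120,80),(35,255,255))):
    for b in blobs(cv2.imread("pics/w2.png"),lo,hi,40):print(n_,b,ray(b[1],b[2],.016,"wrist",T))
E
```

```text
[[-1.000e-04  7.191e-01  6.949e-01  5.095e-01]
 [ 6.000e-04  6.949e-01 -7.191e-01  4.760e-02]
 [-1.000e+00  4.000e-04 -5.000e-04  1.247e-01]
 [ 0.000e+00  0.000e+00  0.000e+00  1.000e+00]] -45.97904287920231 3.3 [-0.33264841  0.19233139 -4.31471952] 0.11930201781584604
blue (np.int32(711), np.float64(262.2), np.float64(59.1)) [0.43631264 0.1248451  0.016     ]
yel (np.int32(539), np.float64(408.2), np.float64(180.3)) [0.61009729 0.14479046 0.016     ]
yel (np.int32(442), np.float64(124.6), np.float64(247.5)) [ 0.45887985 -0.09931382  0.016     ]
```

View pics/w2.png

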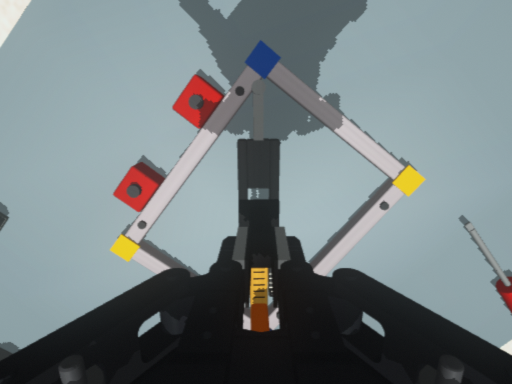

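```bash
python3 - <<'E'
from h import *
T=np.load("pics/w2.npy");n=ray(258,83,.115,"wrist",T);print(n,"rel tool",(T[:3,:3].T@(n-T[:3,3])).round(4))
go(.5095,.0476,.0255,-46)
i=cv2.imread("pics/w2.png")[30:150,190:330];cv2.imwrite("pics/w2c.png",cv2.resize(i,None,fx=4,fy=4,interpolation=cv2.INTER_NEAREST))
E
```

```text
[0.45203233 0.1047071  0.115     ] rel tool [ 0.0098 -0.0017 -0.081 ]
go [ 0.0993 -0.0003  0.0002] [ 0.001 -0.    -0.   ]
```

View pics/w2c.png

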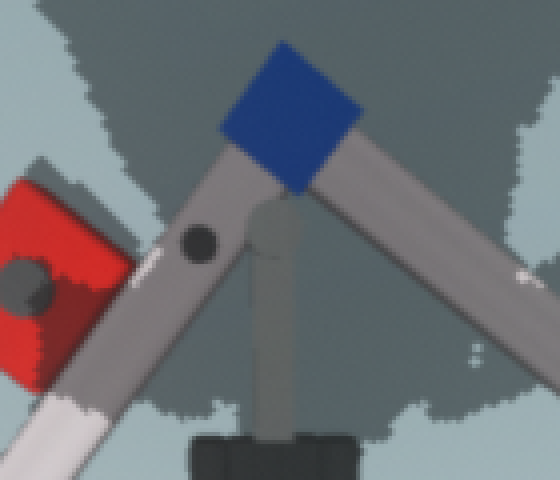

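>>> {"fn": "jog_arm", "kwargs": {
  "rows": [
    [0.04,0.0015,0,0,0,0,5],
    [0.075,0.002,0,0,0,0,5],
    [0.09,0.002,0,0,0,0,5],
    [0.098,0.002,0,0,0,0,5],
    [0.0995,0.002,0,0,0,0,5],
    [0.0995,0.002,0,0,0,0,5]
  ]
}}

```text
time: 3.9
tool_pos: [0.5119, 0.0501, 0.0258]
tcp_rot: [0.626, 1.477, -0.624]
wrist_force: [-0.2, -0.6, -4.1]
width: 0.119
```

>>> {"fn": "jog_arm", "kwargs": {
  "rows": [
    [0,0,-0.003,0,0,0,5],
    [0,0,-0.005,0,0,0,5],
    [0,0,-0.006,0,0,0,5],
    [0,0,-0.006,0,0,0,5]
  ]
}}

```text
time: 4.3
tool_pos: [0.5077, 0.0545, 0.0261]
tcp_rot: [0.626, 1.477, -0.624]
wrist_force: [-0.1, -0.3, -4.9]
width: 0.123
```

>>> {"fn": "jog_arm", "kwargs": {
  "rows": [
    [0.001,0,0,0,0,0,5],
    [0.002,0,0,0,0,0,5],
    [0.002,0,0,0,0,0,5]
  ]
}}

```text
time: 4.6
tool_pos: [0.5079, 0.0546, 0.0249]
tcp_rot: [0.627, 1.477, -0.624]
wrist_force: [-3.0, -0.2, 4.7]
width: 0.117
```

>>> {"fn": "jog_arm", "kwargs": {
  "rows": [
    [0,0,-0.001,0,0,0,5],
    [0,0,-0.002,0,0,0,5],
    [0,0,-0.002,0,0,0,5]
  ]
}}

```text
time: 4.9
tool_pos: [0.507, 0.0559, 0.025]
tcp_rot: [0.627, 1.476, -0.624]
wrist_force: [-0.2, -1.0, -2.5]
width: 0.12
```

>>> {"fn": "jog_arm", "kwargs": {
  "rows": [
    [0,0,-0.001,0,0,0,5],
    [0,0,-0.0015,0,0,0,5],
    [0,0,-0.0015,0,0,0,5]
  ]
}}

```text
time: 5.2
tool_pos: [0.5062, 0.0569, 0.025]
tcp_rot: [0.627, 1.476, -0.624]
wrist_force: [0.9, -0.5, -3.2]
width: 0.12
```

>>> {"fn": "jog_arm", "kwargs": {
  "rows": [
    [0,0,-0.001,0,0,0,5],
    [0,0,-0.001,0,0,0,5]
  ]
}}

```text
time: 5.4
tool_pos: [0.5058, 0.0578, 0.0251]
tcp_rot: [0.627, 1.475, -0.623]
wrist_force: [2.0, -0.9, -2.8]
width: 0.122
```

>>> {"fn": "jog_arm", "kwargs": {
  "rows": [
    [0,0.0005,-0.0005,0,0,0,5],
    [0,0.001,-0.001,0,0,0,5],
    [0,0.001,-0.001,0,0,0,5]
  ]
}}

```text
time: 5.7
tool_pos: [0.5061, 0.0589, 0.0252]
tcp_rot: [0.626, 1.474, -0.623]
wrist_force: [2.1, -3.7, -2.0]
width: 0.12
```

>>> {"fn": "jog_arm", "kwargs": {
  "rows": [
    [0,0.0005,-0.0005,0,0,0,5],
    [0,0.001,-0.001,0,0,0,5],
    [0,0.001,-0.001,0,0,0,5]
  ]
}}

```text
time: 6.0
tool_pos: [0.5066, 0.0597, 0.0255]
tcp_rot: [0.625, 1.473, -0.623]
wrist_force: [2.2, -5.7, -1.6]
width: 0.115
```

```bash
python3 - <<'E'
from h import *
T=snap('w3');np.set_printoptions(precision=4,suppress=True);print(yaw(T),monitor.read_state()['wrist_force'])
print(proj(T[:3,3]+T[:3,:3]@[.010,-.0017,-.08],"wrist",T))
i=cv2.imread("pics/w3.png");cv2.imwrite("pics/w3c.png",cv2.resize(i[0:200,130:390],None,fx=3,fy=3,interpolation=cv2.INTER_CUBIC))
E
```

```text
-45.77269664437221 [ 1.8504 -5.3096 -1.1764]
(np.float64(257.9827560557412), np.float64(84.9202613827598))
```

View pics/w3c.png

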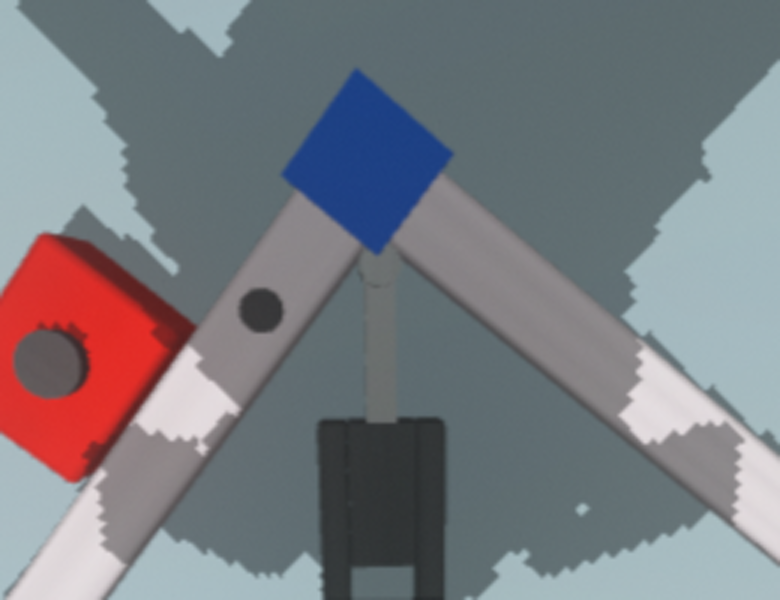

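The nose is home in the blue near corner, touching both rails at crop (378,265). I'm releasing and sliding the open fingers along to the orange fin.

>>> {"fn": "jog_arm", "kwargs": {
  "rows": [
    [0,-0.0005,0.001,0,0,0,40],
    [0,-0.001,0.0015,0,0,0,40],
    [0,-0.001,0.0015,0,0,0,40],
    [0,-0.001,0.0015,0,0,0,40],
    [0,-0.0005,0.035,0,0,0,40],
    [0,0,0.065,0,0,0,40],
    [0,0,0.071,0,0,0,40],
    [0,0,0.071,0,0,0,40]
  ],
  "force": 30
}}

```text
time: 6.85
tool_pos: [0.5566, 0.0084, 0.0259]
tcp_rot: [0.626, 1.473, -0.624]
wrist_force: [0.0, 0.8, 0.0]
width: 0.4
```

>>> {"fn": "jog_arm", "kwargs": {
  "rows": [
    [0,0,0,0,0,0,5],
    [0,0,0,0,0,0,5],
    [0,0,0,0,0,0,5],
    [0,0,0,0,0,0,5]
  ],
  "force": 25
}}

```text
time: 7.25
tool_pos: [0.5554, 0.0089, 0.0256]
tcp_rot: [0.625, 1.475, -0.624]
wrist_force: [-2.3, 0.2, -0.3]
width: 0.125
```

```bash
python3 - <<'E'
from h import *
T=snap('w4');np.set_printoptions(precision=4,suppress=True);s=monitor.read_state();print(yaw(T),T[:3,3],s['wrist_force'],s['width'],s['time'])
E
```

```text
-45.82252703183578 [0.5554 0.0089 0.0256] [-1.3528 -0.8441 -0.103 ] 0.12612927870511814 7.3
```

View pics/w4.png

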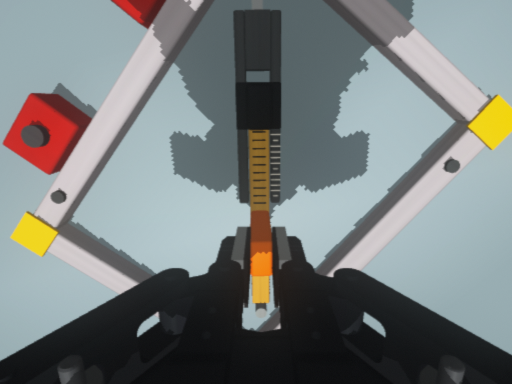

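Orange fin gripped at (261,262). Sliding out.

>>> {"fn": "jog_arm", "kwargs": {
  "rows": [
    [0,0,0.008,0,0,0,5],
    [0,0,0.016,0,0,0,5],
    [0,0,0.022,0,0,0,5],
    [0,0,0.024,0,0,0,5],
    [0,0,0.024,0,0,0,5]
  ]
}}

```text
time: 7.8
tool_pos: [0.5705, -0.0087, 0.0248]
tcp_rot: [0.626, 1.479, -0.626]
wrist_force: [-5.7, 0.9, 1.1]
width: 0.129
```

>>> {"fn": "jog_arm", "kwargs": {
  "rows": [
    [0,0,0.0015,0,0,0,5],
    [0,0,0.003,0,0,0,5],
    [0,0,0.003,0,0,0,5]
  ]
}}

```text
time: 8.1
tool_pos: [0.5709, -0.0104, 0.0247]
tcp_rot: [0.628, 1.484, -0.628]
wrist_force: [-8.2, 1.9, 5.9]
width: 0.122
```

>>> {"fn": "jog_arm", "kwargs": {
  "rows": [
    [0,0,0.001,0,0,0,5],
    [0,0,0.002,0,0,0,5],
    [0,0,0.002,0,0,0,5]
  ]
}}

```text
time: 8.4
tool_pos: [0.571, -0.0112, 0.0247]
tcp_rot: [0.629, 1.487, -0.63]
wrist_force: [-6.1, 3.1, 6.1]
width: 0.128
```

>>> {"fn": "jog_arm", "kwargs": {
  "rows": [
    [-0.0005,-0.0005,0.0005,0,0,0,5],
    [-0.0005,-0.001,0.001,0,0,0,5],
    [-0.0005,-0.001,0.001,0,0,0,5]
  ]
}}

```text
time: 8.7
tool_pos: [0.5708, -0.0126, 0.0249]
tcp_rot: [0.63, 1.488, -0.63]
wrist_force: [-3.5, 2.0, 1.5]
width: 0.128
```

```bash
python3 - <<'E'
from h import *
T=snap('w5');np.set_printoptions(precision=4,suppress=True);s=monitor.read_state();print(yaw(T),T[:3,3],s['wrist_force'],s['torque'],s['time'])
i=cv2.imread("pics/w5.png");cv2.imwrite("pics/w5c.png",np.hstack([cv2.resize(i[250:345,200:330],None,fx=3,fy=3,interpolation=cv2.INTER_CUBIC),cv2.resize(i[0:95,190:320],None,fx=3,fy=3,interpolation=cv2.INTER_CUBIC)]))
E
```

```text
-46.127288926668975 [ 0.5708 -0.0126  0.0249] [-3.6705  3.3927  0.7331] [ 0.4873  0.5032 -0.2285] 8.75
```

View pics/w5c.png

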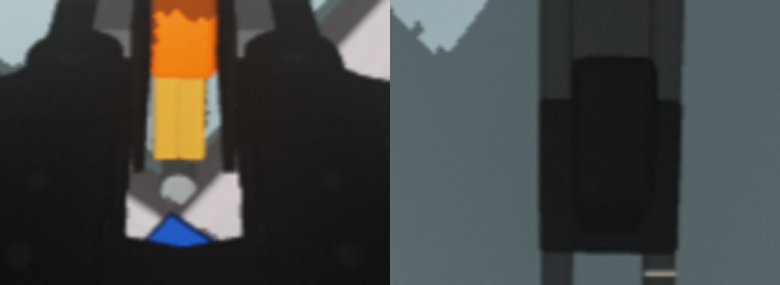

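>>> {"fn": "jog_arm", "kwargs": {
  "rows": [
    [0,-0.0005,0.0005,0,0,0,5],
    [0,-0.001,0.001,0,0,0,5],
    [0,-0.001,0.001,0,0,0,5]
  ]
}}

```text
time: 9.05
tool_pos: [0.571, -0.0141, 0.025]
tcp_rot: [0.63, 1.488, -0.63]
wrist_force: [-1.8, 3.4, 0.7]
width: 0.127
```

>>> {"fn": "jog_arm", "kwargs": {
  "rows": [
    [0,-0.0005,0.0005,0,0,0,5],
    [0,-0.001,0.001,0,0,0,5],
    [0,-0.001,0.001,0,0,0,5]
  ]
}}

```text
time: 9.35
tool_pos: [0.571, -0.0154, 0.025]
tcp_rot: [0.631, 1.488, -0.63]
wrist_force: [-3.1, 2.9, 0.8]
width: 0.128
```

>>> {"fn": "jog_arm", "kwargs": {
  "rows": [
    [0,-0.0005,0.0005,0,0,0,5],
    [0,-0.001,0.001,0,0,0,5],
    [0,-0.001,0.001,0,0,0,5]
  ]
}}

```text
time: 9.65
tool_pos: [0.5706, -0.0161, 0.0249]
tcp_rot: [0.632, 1.489, -0.629]
wrist_force: [-3.2, 5.8, 1.2]
width: 0.128
```

>>> {"fn": "jog_arm", "kwargs": {
  "rows": [
    [0,-0.0005,0.0005,0,0,0,5],
    [0,-0.001,0.001,0,0,0,5],
    [0,-0.001,0.001,0,0,0,5]
  ]
}}

```text
time: 9.95
tool_pos: [0.5704, -0.0162, 0.0249]
tcp_rot: [0.633, 1.49, -0.628]
wrist_force: [-3.5, 7.2, 0.7]
width: 0.129
```

>>> {"fn": "jog_arm", "kwargs": {
  "rows": [
    [0,0,0.0005,0,0,0,5],
    [0,0,0.0005,0,0,0,5],
    [0,0,0.0005,0,0,0,5],
    [0,0,0.0005,0,0,0,5]
  ]
}}

```text
time: 10.35
tool_pos: [0.5706, -0.016, 0.025]
tcp_rot: [0.634, 1.49, -0.628]
wrist_force: [-3.7, 5.2, 1.2]
width: 0.127
```

```bash
python3 - <<'E'
from h import *
T=snap('w6');np.set_printoptions(precision=4,suppress=True);s=monitor.read_state();print(yaw(T),T[:3,3],s['wrist_force'],s['torque'],s['time'],s['q'])
top=imaging.read_camera("top");cv2.imwrite("pics/top6.png",top)
i=cv2.imread("pics/w6.png");cv2.imwrite("pics/w6c.png",np.hstack([cv2.resize(i[250:345,200:330],None,fx=3,fy=3,interpolation=cv2.INTER_CUBIC),cv2.resize(top[150:245,190:320],None,fx=3,fy=3,interpolation=cv2.INTER_CUBIC)]))
E
```

```text
-46.168302395948146 [ 0.5706 -0.016   0.025 ] [-2.971   5.0682  1.6483] [ 0.9195  0.4409 -0.1662] 10.4 [-0.0766  0.2566  1.9806  0.0096  0.9152 -0.8475]
```

View pics/w6c.png

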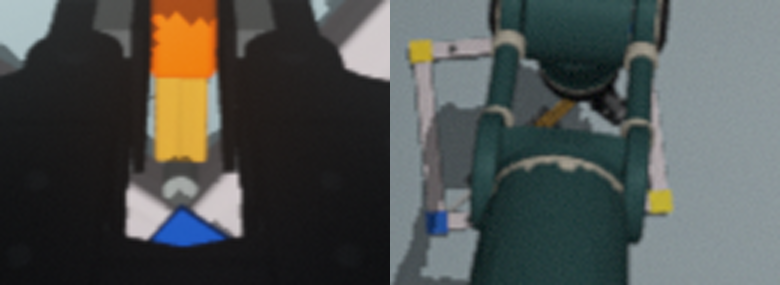

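Both the tip and the blue corner are seated: the tip at crop (179,185) sits symmetrically in the V. Next I'll retract the tongue and go back to the black fin.

>>> {"fn": "jog_arm", "kwargs": {
  "rows": [
    [0,0.0004,-0.006,0,0,0,5],
    [0,0.0006,-0.014,0,0,0,5],
    [0,0.0009,-0.024,0,0,0,5],
    [0,0.0009,-0.024,0,0,0,5],
    [0,0.0009,-0.024,0,0,0,40],
    [0,0.0009,-0.024,0,0,0,40],
    [0,0.0009,-0.024,0,0,0,40]
  ]
}}

```text
time: 11.15
tool_pos: [0.5546, 0.0018, 0.0252]
tcp_rot: [0.634, 1.49, -0.628]
wrist_force: [-0.0, 0.2, 0.3]
width: 0.399
```

```bash
python3 - <<'E'
from h import *
T=snap('w7');np.set_printoptions(precision=4,suppress=True);s=monitor.read_state();print(yaw(T),T[:3,3],s['wrist_force'],s['time'],s['width'])
go(.5043,.0576,.0245,-48)
i=cv2.imread("pics/w6.png");cv2.imwrite("pics/w67.png",np.hstack([i[0:300,200:330],cv2.imread("pics/w7.png")[0:300,200:330]]).repeat(2,0).repeat(2,1))
E
```

```text
-46.161033506294785 [0.5546 0.0018 0.0252] [-0.5156 -0.6133 -0.5203] 11.2 0.40288987525676906
go [ 0.0017  0.0024 -0.0751] [ 0.032 -0.013  0.002]
```

View pics/w67.png

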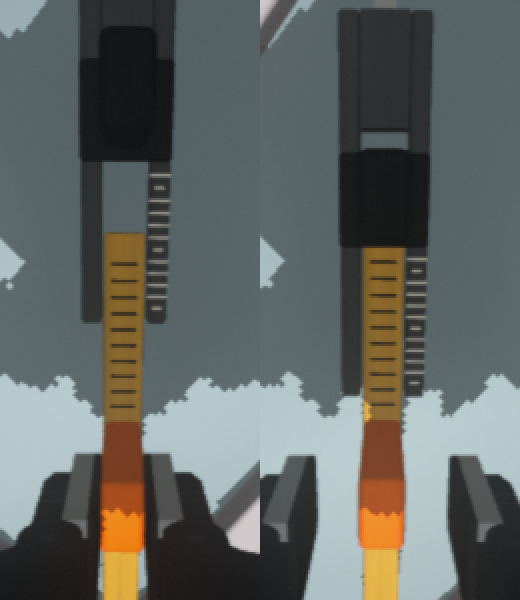

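The tongue is retracted and the fin is centred between the open fingers. Back to the black fin to grip and lift it.

>>> {"fn": "jog_arm", "kwargs": {
  "rows": [
    [0,0.001,-0.04,0.01,0,0,40],
    [0.0005,0.0024,-0.073,0.032,-0.013,0.002,40],
    [0.0005,0.0024,-0.0751,0.032,-0.013,0.002,40],
    [0.0005,0.0024,-0.0751,0.032,-0.013,0.002,40],
    [0.0005,0.0024,-0.0751,0.032,-0.013,0.002,5],
    [0.0005,0.0024,-0.0751,0.032,-0.013,0.002,5],
    [0.0005,0.0024,-0.0751,0.032,-0.013,0.002,5],
    [0.0005,0.0024,-0.0751,0.032,-0.013,0.002,5]
  ],
  "force": 50
}}

```text
time: 12.0
tool_pos: [0.5053, 0.0569, 0.0261]
tcp_rot: [0.655, 1.469, -0.655]
wrist_force: [-1.3, -2.0, 4.6]
width: 0.119
```

```bash
python3 - <<'E'
from h import *
T=pose();np.set_printoptions(precision=4,suppress=True);s=monitor.read_state();print(yaw(T),T[:3,3],s['wrist_force'],s['time'],s['width'])
go(.554,.0556,.075,-121.85)
E
```

```text
-48.03230247643061 [0.5053 0.0569 0.0261] [-1.3352 -2.0125  4.551 ] 12.0 0.11861876320811955
go [-0.0488  0.0354  0.0336] [ 1.288  0.001 -0.001]
```

>>> {"fn": "jog_arm", "kwargs": {
  "rows": [
    [-0.02,0,0.002,0,0,0,5],
    [-0.0488,0.005,0.01,0,0,0,5],
    [-0.0488,0.015,0.015,0.14,0,0,5],
    [-0.0488,0.02,0.02,0.28,0,0,5],
    [-0.0488,0.025,0.025,0.42,0,0,5],
    [-0.0488,0.03,0.03,0.56,0,0,5],
    [-0.0488,0.0354,0.0336,0.7,0,0,5],
    [-0.0488,0.0354,0.0336,0.84,0,0,5],
    [-0.0488,0.0354,0.0336,0.98,0,0,5],
    [-0.0488,0.0354,0.0336,1.12,0,0,5],
    [-0.0488,0.0354,0.0336,1.25,0,0,5],
    [-0.0488,0.0354,0.0336,1.288,0,0,5],
    [-0.0488,0.0354,0.0336,1.288,0,0,5],
    [-0.0488,0.0354,0.0336,1.288,0,0,5]
  ]
}}

```text
time: 13.4
tool_pos: [0.5533, 0.0555, 0.0739]
tcp_rot: [1.604, 0.894, -1.606]
wrist_force: [-0.2, 0.2, -5.5]
width: 0.115
```

```bash
python3 - <<'E'
from h import *
T=snap('w8');np.set_printoptions(precision=4,suppress=True);s=monitor.read_state();print(yaw(T),T[:3,3],s['wrist_force'],s['time'],s['width'],s['q'][5])
for n_,lo,hi in(("blue",(105,130,60),(125,255,255)),("yel",(23,120,80),(35,255,255))):
    for b in blobs(cv2.imread("pics/w8.png"),lo,hi,40):
        P=ray(b[1],b[2],.016,"wrist",T);print(n_,b,P,"rel tool",T[:3,:3].T@(P-T[:3,3]))
go(.554,.0556,.0255,-121.85)
E
```

```text
-121.78767363020206 [0.5533 0.0555 0.0739] [-0.0575 -0.0583 -3.8208] 13.45 0.11651824990835954 0.610330270702188
blue (np.int32(763), np.float64(87.6), np.float64(199.6)) [0.4357 0.125  0.016 ] rel tool [ 0.058  -0.1365  0.0028]
blue (np.int32(606), np.float64(422.4), np.float64(277.8)) [ 0.6323 -0.0794  0.016 ] rel tool [0.0579 0.1383 0.073 ]
yel (np.int32(1141), np.float64(261.6), np.float64(49.4)) [0.6096 0.145  0.016 ] rel tool [ 0.0578  0.0007 -0.1058]
go [ 0.0486  0.0004 -0.0004] [0.001 0.001 0.   ]
```

>>> {"fn": "jog_arm", "kwargs": {
  "rows": [
    [0.025,0,0,0,0,0,5],
    [0.04,0,0,0,0,0,5],
    [0.0465,0,0,0,0,0,5],
    [0.048,0,0,0,0,0,5],
    [0.048,0,0,0,0,0,5]
  ]
}}

```text
time: 13.95
tool_pos: [0.5533, 0.0553, 0.0263]
tcp_rot: [1.604, 0.894, -1.606]
wrist_force: [-0.4, 0.1, -3.9]
width: 0.117
```

>>> {"fn": "jog_arm", "kwargs": {
  "rows": [
    [0,0,-0.003,0,0,0,5],
    [0,0,-0.005,0,0,0,5],
    [0,0,-0.007,0,0,0,5],
    [0,0,-0.007,0,0,0,5]
  ]
}}

```text
time: 14.35
tool_pos: [0.5573, 0.0617, 0.0262]
tcp_rot: [1.604, 0.894, -1.605]
wrist_force: [0.5, 0.1, -3.6]
width: 0.118
```

Lower 0.7 mm and push on.

>>> {"fn": "jog_arm", "kwargs": {
  "rows": [
    [0.0008,0,-0.001,0,0,0,5],
    [0.0008,0,-0.002,0,0,0,5],
    [0.0008,0,-0.002,0,0,0,5]
  ]
}}

```text
time: 14.65
tool_pos: [0.5583, 0.0628, 0.0262]
tcp_rot: [1.603, 0.893, -1.606]
wrist_force: [-3.5, -3.4, 4.1]
width: 0.121
```

>>> {"fn": "jog_arm", "kwargs": {
  "rows": [
    [0,0,-0.001,0,0,0,5],
    [0,0,-0.0015,0,0,0,5],
    [0,0,-0.0015,0,0,0,5]
  ]
}}

```text
time: 14.95
tool_pos: [0.5591, 0.0639, 0.0262]
tcp_rot: [1.602, 0.893, -1.606]
wrist_force: [-1.7, -2.0, 0.8]
width: 0.115
```

>>> {"fn": "jog_arm", "kwargs": {
  "rows": [
    [0,0,-0.001,0,0,0,5],
    [0,0,-0.0015,0,0,0,5],
    [0,0,-0.0015,0,0,0,5]
  ]
}}

```text
time: 15.25
tool_pos: [0.5592, 0.0642, 0.0263]
tcp_rot: [1.6, 0.893, -1.607]
wrist_force: [-4.1, -5.5, 3.8]
width: 0.117
```

```bash
python3 - <<'E'
from h import *
T=snap('w9');print(yaw(T),T[:3,3].round(4),monitor.read_state()['wrist_force'].round(1))
E
```

```text
-121.70001861140732 [0.5592 0.0642 0.0263] [-3.9 -5.6  3.7]
```

>>> {"fn": "jog_arm", "kwargs": {
  "rows": [
    [0,0,0.001,0,0,0,40],
    [0,0,0.001,0,0,0,40],
    [0,0,0.001,0,0,0,40],
    [0,0,0.001,0,0,0,40],
    [0,0,0.04,0,0,0,40],
    [0,0,0.07,0,0,0,40],
    [0,0,0.074,0,0,0,40],
    [0,0,0.074,0,0,0,40],
    [0,0,0.074,0,0,0,5],
    [0,0,0.074,0,0,0,5],
    [0,0,0.074,0,0,0,5],
    [0,0,0.074,0,0,0,5]
  ],
  "force": 25
}}

```text
time: 16.5
tool_pos: [0.521, 0.002, 0.027]
tcp_rot: [1.6, 0.893, -1.606]
wrist_force: [-0.1, 1.9, 3.4]
width: 0.124
```

>>> {"fn": "jog_arm", "kwargs": {
  "rows": [
    [0,0,0.007,0,0,0,5],
    [0,0,0.013,0,0,0,5],
    [0,0,0.017,0,0,0,5],
    [0,0,0.019,0,0,0,5],
    [0,0,0.019,0,0,0,5]
  ]
}}

```text
time: 17.0
tool_pos: [0.5105, -0.0148, 0.027]
tcp_rot: [1.6, 0.893, -1.607]
wrist_force: [-0.9, 0.8, 0.8]
width: 0.131
```

>>> {"fn": "jog_arm", "kwargs": {
  "rows": [
    [0,0,0.0015,0,0,0,5],
    [0,0,0.003,0,0,0,5],
    [0,0,0.003,0,0,0,5]
  ]
}}

```text
time: 17.3
tool_pos: [0.5088, -0.0175, 0.027]
tcp_rot: [1.6, 0.893, -1.607]
wrist_force: [-0.1, -0.0, 0.5]
width: 0.129
```

>>> {"fn": "jog_arm", "kwargs": {
  "rows": [
    [0,0,0.002,0,0,0,5],
    [0,0,0.004,0,0,0,5],
    [0,0,0.005,0,0,0,5],
    [0,0,0.005,0,0,0,5]
  ]
}}

```text
time: 17.7
tool_pos: [0.5066, -0.0219, 0.027]
tcp_rot: [1.6, 0.892, -1.606]
wrist_force: [0.4, 0.6, -0.7]
width: 0.127
```

>>> {"fn": "jog_arm", "kwargs": {
  "rows": [
    [0,0,0.001,0,0,0,5],
    [0,0,0.002,0,0,0,5],
    [0,0,0.002,0,0,0,5]
  ]
}}

```text
time: 18.0
tool_pos: [0.5061, -0.0236, 0.027]
tcp_rot: [1.601, 0.892, -1.605]
wrist_force: [2.7, 1.3, -3.5]
width: 0.127
```

>>> {"fn": "jog_arm", "kwargs": {
  "rows": [
    [0,0,0.001,0,0,0,5],
    [0,0,0.002,0,0,0,5],
    [0,0,0.002,0,0,0,5]
  ]
}}

```text
time: 18.3
tool_pos: [0.5064, -0.0241, 0.0273]
tcp_rot: [1.605, 0.892, -1.603]
wrist_force: [6.7, 6.3, -4.0]
width: 0.127
```

>>> {"fn": "jog_arm", "kwargs": {
  "rows": [
    [0,0.0005,0,0,0,0,5],
    [0,0.001,0,0,0,0,5],
    [0,0.001,0,0,0,0,5]
  ]
}}

```text
time: 18.6
tool_pos: [0.507, -0.0241, 0.0272]
tcp_rot: [1.605, 0.892, -1.603]
wrist_force: [2.7, 4.6, -1.8]
width: 0.127
```

```bash
python3 - <<'E'
from h import *
T=snap('w10');np.set_printoptions(precision=4,suppress=True);s=monitor.read_state();print(yaw(T),T[:3,3],s['wrist_force'],s['time'])
i=cv2.imread("pics/w10.png");j=cv2.imread("pics/w9.png");k=cv2.imread("pics/w6.png")
r=lambda a:cv2.resize(a,(390,290),interpolation=cv2.INTER_CUBIC)
cv2.imwrite("pics/w10c.png",np.vstack([np.hstack([r(i[250:345,200:330]),r(j[40:135,200:330])]),np.hstack([r(i[0:95,200:330]),r(k[0:95,200:330])])]))
E
```

```text
-121.76476411554542 [ 0.507  -0.0241  0.0272] [ 2.3039  4.0104 -1.8396] 18.65
```

View pics/w10c.png

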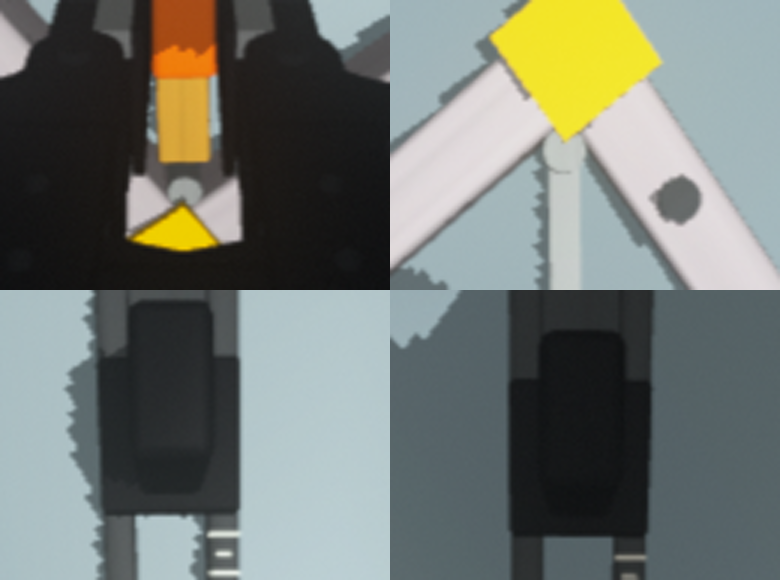

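>>> {"fn": "jog_arm", "kwargs": {
  "rows": [
    [0,-0.0005,0.0005,0,0,0,5],
    [0,-0.0008,0.0008,0,0,0,5],
    [0,-0.0008,0.0008,0,0,0,5],
    [0,-0.0008,0.0008,0,0,0,5],
    [0,-0.0008,0.0008,0,0,0,5],
    [0,-0.0008,0.0008,0,0,0,5]
  ]
}}

```text
time: 19.25
tool_pos: [0.5066, -0.0238, 0.0272]
tcp_rot: [1.607, 0.892, -1.602]
wrist_force: [4.5, 6.0, -3.7]
width: 0.127
```

```bash
python3 - <<'E'
from h import *
T=snap('w11');np.set_printoptions(precision=4,suppress=True);s=monitor.read_state();print(yaw(T),T[:3,3],s['wrist_force'],s['time'])
print("yellow fin spread",np.hypot(*(T[:2,3]-[.5592,.0642])))
# front lower edge of the black saddle (10+ mm block) in both press images, along tool z
for n,u,v in(("w11/w10",255,71.5),("w6",255,79.7)): 
    TT=np.load("pics/w6.npy") if n=="w6" else np.load("pics/w10.npy")
    P=ray(u,v,.012,"wrist",TT);print(n,(TT[:3,:3].T@(P-TT[:3,3]))[2])
for f in("w6","w10","w11"): # column profile under the saddle and orange fin front edge
    h=cv2.cvtColor(cv2.imread(f"pics/{f}.png"),cv2.COLOR_BGR2HSV);g=cv2.imread(f"pics/{f}.png").max(2).astype(int)
    c=g[55:100,252:258].mean(1);print(f,"saddle row",55+np.argmax(np.diff(c)),"orange/brass rows",[int(x) for x in h[262:285,260,0]])
E
```

```text
-121.79094085319143 [ 0.5066 -0.0238  0.0272] [ 4.5681  5.4494 -3.7152] 19.3
yellow fin spread 0.1025491984044676
w11/w10 -0.08756190770466041
w6 -0.08310489671314604
w6 saddle row 80 orange/brass rows [16, 15, 16, 15, 15, 15, 15, 15, 15, 15, 15, 15, 15, 14, 18, 20, 20, 20, 20, 20, 20, 20, 20]
w10 saddle row 73 orange/brass rows [11, 11, 11, 11, 12, 15, 15, 15, 15, 15, 15, 15, 14, 15, 20, 20, 21, 20, 20, 20, 20, 20, 20]
w11 saddle row 73 orange/brass rows [11, 11, 12, 13, 13, 15, 15, 15, 15, 15, 15, 15, 14, 15, 20, 20, 20, 20, 20, 20, 20, 20, 20]
```

Both ends are home, with the nose at crop (564,152) and the tip at (185,190). The yellow tongue is out 3–4 mm further than the blue, and both TCP and image readings agree. I'm releasing and rising.

>>> {"fn": "jog_arm", "kwargs": {
  "rows": [
    [0,0,-0.001,0,0,0,40],
    [0,0,-0.001,0,0,0,40],
    [0,0,-0.001,0,0,0,40],
    [0,0,-0.001,0,0,0,40],
    [-0.04,0,-0.001,0,0,0,40],
    [-0.08,0,-0.001,0,0,0,40],
    [-0.12,0,-0.001,0,0,0,40],
    [-0.12,0,-0.001,0,0,0,40]
  ]
}}

```text
time: 20.1
tool_pos: [0.5116, -0.0237, 0.1541]
tcp_rot: [1.615, 0.885, -1.591]
wrist_force: [1.1, -0.4, 0.8]
width: 0.399
```

```bash
python3 - <<'E'
from h import *
T=pose();print(T[:3,3].round(4),yaw(T),monitor.read_state()['wrist_force'].round(1))
print("knob",ray(365.9,215.2,.102,"top"))
b=np.array([.4617,-.3365]);d=np.array([.9916,.1292])
go(*(b-.047*d),.147,-172.6)
i=cv2.imread("pics/top0.png")
E
```

```text
[ 0.5116 -0.0237  0.1541] -121.7935328457558 [ 1.1 -0.4  0.8]
knob [ 0.45762436 -0.33842143  0.102     ]
go [0.006  0.0859 0.3219] [ 0.887 -0.013 -0.009]
```

>>> {"fn": "jog_arm", "kwargs": {
  "rows": [
    [0,0.0859,0.3219,0.887,-0.013,-0.009,0],
    [0,0.0859,0.3219,0.887,-0.013,-0.009,0],
    [0,0.0859,0.3219,0.887,-0.013,-0.009,0],
    [0,0.0859,0.3219,0.887,-0.013,-0.009,0],
    [0,0.0859,0.3219,0.887,-0.013,-0.009,0],
    [0,0.0859,0.3219,0.887,-0.013,-0.009,0],
    [0,0.0859,0.3219,0.887,-0.013,-0.009,0],
    [0,0.0859,0.3219,0.887,-0.013,-0.009,0],
    [0,0.0859,0.3219,0.887,-0.013,-0.009,0],
    [0,0.0859,0.3219,0.887,-0.013,-0.009,0],
    [0,0.0859,0.3219,0.887,-0.013,-0.009,0]
  ]
}}

```text
time: 21.2
tool_pos: [0.4152, -0.3412, 0.1526]
tcp_rot: [2.153, 0.141, -2.155]
wrist_force: [-0.6, 0.8, 0.6]
width: -0.003
```

```bash
python3 - <<'E'
from h import *
T=snap('w12');s=monitor.read_state();print(T[:3,3].round(4),yaw(T),s['time'],s['width'])
i=cv2.imread("pics/w12.png");top=imaging.read_camera("top");cv2.imwrite("pics/top12.png",top)
for b in blobs(i,(0,0,0),(180,255,28),100):P=ray(b[1],b[2],.102,"wrist",T);print(b,P.round(4),(T[:3,:3].T@(P-T[:3,3])).round(4))
for z,lo,hi in((0,(23,120,80),(35,255,255)),(0,(105,130,60),(125,255,255))):
    for b in blobs(i,lo,hi,100):P=ray(b[1],b[2],z,"wrist",T);print(b,P.round(4))
go(.4151,-.3425,.088,-172.6)
E
```

```text
[ 0.4152 -0.3412  0.1526] -172.5226844868339 21.25 0.003864226487845834
(np.int32(30101), np.float64(221.0), np.float64(338.3)) [ 0.2828 -0.3234  0.102 ] [ 0.0507 -0.0349  0.129 ]
(np.int32(232), np.float64(496.1), np.float64(377.5)) [ 0.2718 -0.5798  0.102 ] [0.0507 0.2179 0.1732]
(np.int32(1916), np.float64(264.8), np.float64(70.4)) [ 0.5168 -0.3322  0.    ]
(np.int32(555), np.float64(17.5), np.float64(98.5)) [ 0.4574 -0.0853  0.    ]
(np.int32(1316), np.float64(264.1), np.float64(176.9)) [ 0.4085 -0.346   0.    ]
go [0.0649 0.001  0.0004] [ 0.002  0.    -0.   ]
```

```bash
python3 - <<'E'
from h import *
T=np.load("pics/w12.npy");i=cv2.imread("pics/w12.png")
print(proj([.4605,-.3385,.102],"wrist",T))
m=(i.max(2)<60).astype(np.uint8);print("\n".join("".join("#" if x else "." for x in r[200:330:3]) for r in m[40:260:5]))
E
```

```text
(np.float64(264.9330065707587), np.float64(139.65639577889004))
............................................
............................................
............................................
............................................
............................................
............................................
............................................
............................................
............................................
............................................
............................................
............................................
............................................
............................................
............................................
............................................
............................................
............................................
..................#########.................
.................###########................
.................###########................
.................###########................
.................###########................
.
[... 243 characters left out ...]
.........................
............................................
............................................
............................................
............................................
............................................
............................................
######......................................
########....................................
########....................................
......##............##......................
......#.............##......................
......#.....####....##....####..............
...........#####...###....####..............
...........#####...###....#####.............
......#....####....###....#####.............
```

>>> {"fn": "jog_arm", "kwargs": {
  "rows": [
    [0.03,0,0,0,0,0,0],
    [0.06,0,0,0,0,0,0],
    [0.067,0,0,0,0,0,0],
    [0.067,0,-0.01,0,0,0,0],
    [0.067,0,-0.02,0,0,0,0],
    [0.067,0,-0.03,0,0,0,0],
    [0.067,0,-0.038,0,0,0,0],
    [0.067,0,-0.044,0,0,0,0],
    [0.067,0,-0.05,0,0,0,0],
    [0.067,0,-0.05,0,0,0,0]
  ]
}}

```text
time: 22.3
tool_pos: [0.4668, -0.3355, 0.087]
tcp_rot: [2.155, 0.139, -2.15]
wrist_force: [-0.3, -0.7, 3.2]
width: 0.001
```

>>> {"fn": "jog_arm", "kwargs": {
  "rows": [
    [0,0,-0.002,0,0,0,0],
    [0,0,-0.004,0,0,0,0],
    [0,0,-0.004,0,0,0,0]
  ]
}}

```text
time: 22.6
tool_pos: [0.4706, -0.3349, 0.0866]
tcp_rot: [2.154, 0.14, -2.151]
wrist_force: [0.3, -0.3, 0.6]
width: 0.003
```

>>> {"fn": "jog_arm", "kwargs": {
  "rows": [
    [0,0,-0.002,0,0,0,0],
    [0,0,-0.003,0,0,0,0],
    [0,0,-0.003,0,0,0,0]
  ]
}}

```text
time: 22.9
tool_pos: [0.4734, -0.3343, 0.0863]
tcp_rot: [2.154, 0.14, -2.152]
wrist_force: [-0.3, 0.1, -0.5]
width: -0.003
```

```bash
cat >> h.py <<'E'
def mask(f,r0,r1,c0,c1,s=4,t=60):
    m=cv2.imread(f).max(2)<t;print("\n".join("".join("#" if x else "." for x in r[c0:c1:s]) for r in m[r0:r1:s]))
E
python3 - <<'E'
from h import *
T=snap('w13');print(T[:3,3].round(4),monitor.read_state()['wrist_force'].round(1))
for a in(0,.25,.5):print(a,proj([.46+.08*np.sin(a),-.3385+.0104*np.sin(a),.022+.08*np.cos(a)],"wrist",T))
mask("pics/w13.png",60,300,160,360)
E
```

```text
[ 0.4734 -0.3343  0.0863] [-0.5 -0.3 -0.4]
0 (np.float64(264.65913931770785), np.float64(259.3059867922887))
0.25 (np.float64(264.79448668458144), np.float64(224.61289764249005))
0.5 (np.float64(264.789349910757), np.float64(188.34946122240055))
..................................................
..................................................
..................................................
..................................................
..................................................
..................................................
..................................................
..................................................
..................................................
..................................................
..................................................
..................................................
..................................................
..................................................
..................................................
..................................................
......................................
[... 1505 characters left out ...]
......###...##..####.................
..................####...##...###.................
..................####...##...###.................
..................####...##...###.................
..................####...##..#####................
.................#######.#########................
.......##.......########.##########...............
....#######.....###################.....#######...
..#########...########################..#########.
##################################################
##################################################
##################################################
##################################################
##################################################
```

>>> {"fn": "jog_arm", "kwargs": {
  "rows": [
    [0,0,-0.002,0,0,0,0],
    [0,0,-0.004,0,0,0,0],
    [0,0,-0.006,0,0,0,0],
    [0,0,-0.006,0,0,0,0]
  ]
}}

```text
time: 23.35
tool_pos: [0.4797, -0.3334, 0.0863]
tcp_rot: [2.154, 0.14, -2.151]
wrist_force: [-0.0, -0.5, -0.1]
width: -0.003
```

>>> {"fn": "jog_arm", "kwargs": {
  "rows": [
    [0,0,-0.002,0,0,0,0],
    [0,0,-0.004,0,0,0,0],
    [0,0,-0.004,0,0,0,0]
  ]
}}

```text
time: 23.65
tool_pos: [0.4841, -0.3329, 0.0864]
tcp_rot: [2.155, 0.14, -2.151]
wrist_force: [0.7, -0.9, 0.8]
width: -0.003
```

>>> {"fn": "jog_arm", "kwargs": {
  "rows": [
    [0,0,-0.002,0,0,0,0],
    [0,0,-0.003,0,0,0,0],
    [0,0,-0.003,0,0,0,0]
  ]
}}

```text
time: 23.95
tool_pos: [0.4873, -0.3325, 0.0864]
tcp_rot: [2.155, 0.14, -2.15]
wrist_force: [-0.7, -0.2, 0.4]
width: 0.003
```

```bash
python3 - <<'E'
from h import *
T=snap('w14');print(T[:3,3].round(4),monitor.read_state()['wrist_force'].round(1))
for a in(.3,.4,.5,.6,.8,1):print(a,np.round(proj([.46+.08*np.sin(a),-.3385+.0104*np.sin(a),.022+.08*np.cos(a)],"wrist",T),0))
mask("pics/w14.png",140,290,200,330)
E
```

```text
[ 0.4873 -0.3325  0.0864] [ 0.1 -0.2 -0.6]
0.3 [265. 240.]
0.4 [265. 226.]
0.5 [265. 212.]
0.6 [265. 198.]
0.8 [265. 173.]
1 [264. 154.]
.................................
.................................
.................................
.................................
.................................
.................................
.................................
.................................
.................................
.................................
.................................
.................................
.................................
.................................
.................................
.................................
...............###...............
..............#######............
............#########............
............##########...........
...........###########...........
...........############..........
...........#...##..####..........
...............##..####..........
..........##...##..###...........
.........###...##..###...........
.........###...##..####..........
........####...##...###..........
........####...##...###..........
........####...##...###..........
........####...##..#####.........
.......#######.#########.........
......########.##########........
#.....###################.....###
##..########################..###
#################################
#################################
#################################
```

```bash
python3 - <<'E'
from h import *
for f in("w13","w14"):
    i=cv2.imread(f"pics/{f}.png");print(f)
    print("\n".join(str(r)+" "+" ".join("%3d"%x for x in i[r,216:312:5].max(1)) for r in range(164,268,5)))
s=imaging.read_camera("scene");cv2.imwrite("pics/s14.png",s)
print("scene upright",proj([.459,-.3385,.102],"scene"))
for a in(.3,.5,.7,.9):print(a,np.round(proj([.459+.08*np.sin(a),-.3385+.0104*np.sin(a),.022+.08*np.cos(a)],"scene"),1))
m=s.max(2);print("\n".join(str(r)+" "+" ".join("%3d"%x for x in m[r,164:206:2]) for r in range(124,176,2)))
E
```

```text
w13
164 174 173 173 160  81  88  88  86  88  87  87  88  88  87  87  86 171 173 174 174
169 173 172 173 105 148 156 157 158 158 159 161 159 161 164 164 166 137 172 174 174
174 170 170 170 103 113 146 149 156 156 157 161 162 162 165 166 168 143 173 174 174
179 171 170 103 102  90  94  96  93 156 160 160 162 165 165 165 166 140 172 175 174
184 170 106 103 102  88  93  94  93  98 157 157 160 163 164 166 167 154 172 172 173
189 159 166 102 102  88  93  93  93  69  38  39  40  82 160 163 163 153 171 171 172
194 103 102 102 101  87  91  61  35  36  37  39  39  40  40 161 162 156 171 172 172
199 102 100 101 101  86  89  44  34  36  36  37  38  39  40  47 162 159 171 172 172
204 102 101 101 100  84  89  32  33  34  35  37  39  38  40  40 156 160 171 172 171
209 101 101 101 100  84  87  31  32  34  35  41  40  38  39  39 144 168 172 170 171
214  99 100  99 100  84  89  29  31  32  35  40  44  38  37  38 152 169 171 171 172
219  99  98  98  99  82  88  29  29  29  33  34  36  36  36  36 155 169 170 171 171
224  99  99  98  98  80  85  83  29  30  31  32  35  35  35 100 152 167 170 170 170
229 
[... 4172 characters left out ...]
 133 132 131 132 132 132 125 123 108  89  77  69  74  85  73  74  89  90  91  87  87
162 134 135 134 132 131 126 122 121 121 118 103  82  84  78  71  82  88  88  89  86  88
164 132 130 134 133 131 120  97 108 112 116 110  89  80  72  76  89  88  88  89  89  87
166 132 133 133 131 133 126  91  85  84  87  95 101  83  73  85  87  88  90  88  89  89
168 134 134 131 132 132 148 161 141 125  95  87  84  76  85  86  88  89  90  89  86  89
170 131 130 131 132 133 182 189 190 188 183 168 140 112 107 119 127  95  90  87  88  88
172 133 134 135 128 167 188 188 188 189 189 190 182 121 129 130 132 130 107 109  99  98
174 131 133 133 131 185 188 189 189 192 190 190 147 127 132 130 130 133 127 131 129 128
```

```bash
python3 - <<'E'
from h import *
T=pose();P=T[:3,3]
for z in(0,.02,.04):print(z,np.round(proj(P+[0,0,z],"scene"),1),np.round(proj(P+[0,0,z],"wrist",T),1))
i=cv2.imread("pics/s14.png");c=cv2.cvtColor(i,cv2.COLOR_BGR2HSV)
print("\n".join(str(r)+" "+" ".join("%3d/%3d"%(x[1],x[2]) for x in c[r,170:188]) for r in range(132,160,2)))
E
```

```text
0 [180.  149.8] [260.4 225.5]
0.02 [179.1 145.2] [260.4 240.2]
0.04 [178.2 140.5] [260.5 258.8]
132  12/ 64  12/ 63  16/ 62  13/ 57   8/ 64   8/ 61  13/ 60  16/ 64  21/ 60  17/ 60  13/ 59  12/ 62  12/ 62   0/ 58  17/ 59  16/ 63   4/ 60  11/ 67
134  16/115  13/ 97   7/ 72  12/ 62  13/ 60  12/ 64   9/ 59  13/ 59   9/ 56  20/ 65   4/ 58   4/ 60   9/ 59   4/ 58   8/ 63   0/ 62  16/ 79  23/111
136  21/133  18/129  19/106   7/ 77   7/ 73   3/ 75  15/ 67  16/ 64   8/ 64   9/ 57   4/ 58   9/ 60   4/ 63  11/ 71   6/ 82  17/103  19/124  21/131
138  25/134  23/133  21/124  16/ 97   6/ 82   6/ 79  10/ 76   6/ 80   6/ 80   8/ 65   9/ 59  17/ 60   4/ 67  19/106  22/129  21/131  23/132  23/132
140  22/129  23/133  22/130  19/110   3/ 81   3/ 80   0/ 76   3/ 80   3/ 84   4/ 71   9/ 58   4/ 57   8/ 66  18/101  19/123  23/134  23/132  25/133
142  19/132  21/133  19/132  19/119  15/100   8/ 90  12/ 86   3/ 79   3/ 84   7/ 77   4/ 62   0/ 63  12/ 87  18/114  23/132  21/132  19/132  23/133
144  21/132  21/131  18/128  21/131  19/124  14/106   0/ 86   0/ 74   0/ 80   6/ 81   7/ 70  12/ 85  19/118  20/130 
[... 367 characters left out ...]
/129  17/107  10/ 77   4/ 62   4/ 60  13/ 61   8/ 61  10/ 78  18/ 99  15/116  15/118  20/125  53/129  99/134
152  21/132  21/131  23/134  21/131  23/133  25/132  23/131  22/128  18/128  14/113   8/ 91   3/ 79   3/ 81   5/100   7/114   4/116  11/121  13/119
154  23/134  21/131  23/131  22/130  21/133  25/133  23/132  25/133  19/131  18/127  12/107   3/ 86   3/ 78   3/ 80   3/ 85   3/ 96   3/102   5/107
156  23/133  25/130  21/132  21/131  24/130  25/133  23/132  23/132  14/127   9/113   3/ 90   4/ 68   4/ 68   0/ 76  10/ 76   7/ 71   4/ 66   4/ 64
158  19/131  19/133  23/133  21/132  24/129  24/129  20/128  16/126  12/124   3/101   7/ 78   4/ 68   4/ 66   4/ 68  15/ 70   8/ 65   8/ 64  12/ 66
```

```bash
python3 - <<'E'
from h import *
T=np.load("pics/w14.npy")
for z in(.06,.07,.08,.09,.1,.11):print(z,ray(266,223,z,"wrist",T).round(4),ray(178.3,148.3,z,"scene").round(4))
T=np.load("pics/w13.npy");print(ray(266,208,.096,"wrist",T).round(4))
T=np.load("pics/w12.npy");print(ray(266,143,.102,"wrist",T).round(4))
E
```

```text
0.06 [ 0.4786 -0.3376  0.06  ] [ 0.4609 -0.3606  0.06  ]
0.07 [ 0.4827 -0.3368  0.07  ] [ 0.4695 -0.3533  0.07  ]
0.08 [ 0.4868 -0.3361  0.08  ] [ 0.4781 -0.346   0.08  ]
0.09 [ 0.4908 -0.3353  0.09  ] [ 0.4867 -0.3387  0.09  ]
0.1 [ 0.4949 -0.3346  0.1   ] [ 0.4954 -0.3315  0.1   ]
0.11 [ 0.4989 -0.3338  0.11  ] [ 0.504  -0.3242  0.11  ]
[ 0.4883 -0.3355  0.096 ]
[ 0.4582 -0.3396  0.102 ]
```

>>> {"fn": "jog_arm", "kwargs": {
  "rows": [
    [0,0,0.02,0,0,0,0],
    [0,0,0.04,0,0,0,0],
    [0,0,0.05,0,0,0,0],
    [0,0,0.05,0,0,0,0]
  ]
}}

```text
time: 24.45
tool_pos: [0.4365, -0.3391, 0.0862]
tcp_rot: [2.155, 0.139, -2.152]
wrist_force: [-0.6, 0.0, 0.2]
width: -0.001
```

```bash
python3 - <<'E'
from h import *
T=snap('w15');print(T[:3,3].round(4),monitor.read_state()['wrist_force'].round(1))
s=imaging.read_camera("scene");cv2.imwrite("pics/s15.png",s)
t=imaging.read_camera("top");cv2.imwrite("pics/t15.png",t)
def dark(img,r0,r1,c0,c1,th):
    m=(img[r0:r1,c0:c1].max(2)<th).astype(np.uint8);n,l,st,c=cv2.connectedComponentsWithStats(m)
    return [(list(st[k]),(c[k]+[c0,r0]).round(1)) for k in range(1,n) if st[k][4]>12]
print("wrist",dark(cv2.imread("pics/w15.png"),40,225,200,330,50))
m=s.max(2);print("\n".join(str(r)+" "+" ".join("%3d"%x for x in m[r,168:200:1]) for r in range(134,166,2)))
E
```

```text
[ 0.4365 -0.3391  0.0862] [ 0.3 -0.1  0.1]
wrist [([np.int32(43), np.int32(79), np.int32(48), np.int32(40), np.int32(1272)], array([265.6, 140.4]))]
134 133 132 131 132 134 133 133 133 131 131 135 134 132 128 113  87  85  90  85  92 117 128 130 130 132 130 132 133 131 129 131 130
136 131 133 132 133 132 132 131 132 132 131 133 130 132 130 131 129 128 126 125 130 132 130 132 131 132 135 130 131 133 132 130 132
138 131 135 132 133 133 132 132 133 133 135 130 133 131 131 133 133 132 134 129 133 132 133 133 131 132 133 132 129 133 133 129 132
140 134 133 133 133 131 132 131 132 132 129 131 131 132 130 130 131 130 132 133 131 131 134 132 133 129 129 130 132 130 131 128 132
142 132 132 132 131 132 134 133 133 131 130 130 129 129 132 135 131 132 132 133 132 131 129 130 130 130 133 134 128 132 132 131 132
144 133 131 133 135 134 133 127 109  89  77  65  72  85 109 125 133 130 132 130 130 131 130 132 132 132 130 132 131 129 131 129 132
146 133 132 132 131 129 129 106  68  60  62  63  62  59  66 105 128 133 134 132 133 132 129 130 133 129 130 131 131 131 133 133 131
148 132 133 131 132 134 130
[... 460 characters left out ...]
 117 114 119 114 106  89  87  91  89  88
156 133 132 133 133 133 133 131 130 132 132 126 117 100  83  81  76  77  73  78  78  73  69  84 108 116 106  85  72  83  89  88  88
158 130 134 131 135 130 129 130 129 129 125 120 106  83  79  77  75  71  64  67  70  67  78 101 112  97  81  72  74  83  96  99  93
160 132 132 132 131 132 130 130 130 127 120 121 121 117 115 109 102  95  80  70  69  73  95 102  91  78  73  77  87  99 119 130 128
162 131 131 131 134 131 133 127 124 124 121 122 120 119 122 121 120 103  87  84  82  80  81  77  74  73  78  88 112 129 132 130 131
164 133 130 132 131 130 129 119 101  97 101 107 112 113 112 118 119 111  98  90  85  81  77  71  75  77  87 112 126 129 131 131 130
```

```bash
python3 - <<'E'
from h import *
T=np.load("pics/w15.npy")
for z in(.088,.092,.096,.1):print(z,ray(265.6,139.4,z,"wrist",T).round(4))
i=cv2.imread("pics/w15.png")
for lo,hi in(((23,120,80),(35,255,255)),((105,130,60),(125,255,255))):
    for b in blobs(i,lo,hi,100):print(b,ray(b[1],b[2],0.0,"wrist",T).round(4))
print("\n".join(str(r)+" "+" ".join("%3d"%x for x in i[r,206:326:6].max(1)) for r in range(20,200,6)))
for xx in(-.035,.035):
    for yy in(-.025,.025):
        d=np.array([.9916,.1292]);e=np.array([-.1292,.9916]);print(xx,yy,np.round(proj([*(np.array([.4627,-.339])+xx*d+yy*e),.025],"wrist",T)))
E
```

```text
0.088 [ 0.4879 -0.3352  0.088 ]
0.092 [ 0.4884 -0.3351  0.092 ]
0.096 [ 0.4888 -0.335   0.096 ]
0.1 [ 0.4892 -0.3348  0.1   ]
(np.int32(2818), np.float64(264.8), np.float64(90.0)) [ 0.5171 -0.3322  0.    ]
(np.int32(1452), np.float64(264.4), np.float64(217.9)) [ 0.4082 -0.3465  0.    ]
20 186 186 187 186 186 187 188 187 186 186 186 187 186 187 188 187 188 186 186 186
26 186 186 186 187 186 188 187 188 186 187 186 187 187 187 187 188 188 188 186 186
32 185 186 186 187 187 186 186 187 186 187 187 186 188 188 187 186 187 187 188 187
38 185 186 186 186 187 187 185 186 187 186 187 186 186 187 188 188 188 188 187 188
44 186 186 186 186 187 186 187 186 186 185 186 186 186 186 186 188 187 187 188 186
50 185 186 186 185 184 186 187 186 185 185 185 186 185 186 185 186 187 187 187 186
56 185 186 186 185 185 185 185 186 185 185 184 185 186 186 186 186 186 187 187 187
62 185 184 184 185 186 185 185 183 184 184 183 184 184 184 185 186 185 186 186 186
68 184 185 184 183 185 236 237 236 237 237 237 237 237 237 236 228 186 185 185 186
74 184 185 184 184 183 240 240 240 240 240 240 240 240 240 240 236
[... 1092 characters left out ...]
 182 182 183
158 180 180 179 179 113 159 125  81  79  48  39  51  80  86 173 132 181 182 182 183
164 180 178 179 178 112 158  99  86  87  81  82  88  89  95 172 134 179 181 182 181
170 179 178 178 179 109 156 159  73  73  73  73  74  74  85 169 138 179 179 180 182
176 179 178 179 178 138 154 158  61  63  61  62  62  63  93 168 148 180 180 180 181
182 175 178 178 178 113 151 159 159 161 162 162 162 165 165 168 162 180 180 180 181
188 109 113 177 176 108 148 154 158 159 160 162 160 165 164 166 162 180 181 181 181
194 108 107 109 108 107 143 157 158 160 158 162 161 163 163 162 164 178 179 180 181
-0.035 -0.025 [295. 206.]
-0.035 0.025 [233. 206.]
0.035 -0.025 [299. 117.]
0.035 0.025 [231. 117.]
```

```bash
python3 - <<'E'
from h import *
T=np.load("pics/w15.npy");P=T[:3,3]
for z in(0,.01,.02,.03):print(z,np.round(proj(P+[0,0,z],"scene"),1))
i=cv2.imread("pics/s15.png").max(2);print("\n".join(str(r)+" "+" ".join("%3d"%x for x in i[r,172:200]) for r in range(116,142)))
E
```

```text
0 [186.6 139.8]
0.01 [186.2 137.5]
0.02 [185.7 135.2]
0.03 [185.3 132.9]
116  87  95  82  67  66  65  64  65  63  66  65  63  65  63  65  59  71 113 165 183 145  88  72  68  68  64  67  91
117  91 112 107  82  64  66  58  63  65  64  63  64  64  59  63  59  77 135 176 183 149  89  66  67  62  64  76 126
118  74 107 116  91  66  64  61  65  64  62  63  63  60  61  60  63  82 153 185 174 133  82  63  62  65  70 104 156
119  68  73  86  81  67  64  63  63  63  64  62  61  64  63  62  58  79 143 171 144  96  66  61  61  68  89 138 175
120  77  67  65  65  66  67  62  64  63  62  64  64  65  62  64  64  72 116 129 100  68  64  65  67  86 126 168 185
121 113  72  65  65  66  63  62  61  60  66  62  63  67  65  61  62  62  71  73  71  66  63  63  78 117 163 182 183
122 147  91  68  65  65  63  64  63  62  63  60  62  62  62  63  61  60  60  61  59  63  63  72  96 129 156 169 174
123 144 114  93  83  82  77  65  62  62  63  62  64  62  60  67  61  63  62  63  65  63  72  96 117 130 135 139 148
124 133 132 121 115 113 108  87  66  63  63  62  60  64  61  62  64  60  61  61  63  74  95 119 131
[... 1288 characters left out ...]
 131
136 132 132 131 132 132 131 133 130 132 130 131 129 128 126 125 130 132 130 132 131 132 135 130 131 133 132 130 132
137 131 135 130 131 134 130 132 132 132 131 131 130 132 131 133 132 131 132 132 133 129 131 135 132 132 130 132 130
138 133 132 132 133 133 135 130 133 131 131 133 133 132 134 129 133 132 133 133 131 132 133 132 129 133 133 129 132
139 129 134 134 132 132 135 131 132 131 130 133 128 132 133 133 133 131 129 131 130 130 131 132 130 131 127 133 128
140 131 132 131 132 132 129 131 131 132 130 130 131 130 132 133 131 131 134 132 133 129 129 130 132 130 131 128 132
141 131 134 133 134 130 131 131 132 131 132 130 133 129 132 127 134 133 131 134 130 131 130 133 132 130 131 133 130
```

>>> {"fn": "jog_arm", "kwargs": {
  "rows": [
    [0.015,0,0,0,0,0,0],
    [0.026,0,0,0,0,0,0],
    [0.026,0,-0.01,0,0,0,0],
    [0.026,0,-0.018,0,0,0,0],
    [0.026,0,-0.023,0,0,0,0],
    [0.026,0,-0.025,0,0,0,0],
    [0.026,0,-0.025,0,0,0,0]
  ]
}}

```text
time: 25.3
tool_pos: [0.464, -0.3362, 0.0611]
tcp_rot: [2.156, 0.14, -2.148]
wrist_force: [0.3, 0.2, 0.4]
width: 0.004
```

>>> {"fn": "jog_arm", "kwargs": {
  "rows": [
    [0,0,-0.002,0,0,0,0],
    [0,0,-0.004,0,0,0,0],
    [0,0,-0.005,0,0,0,0],
    [0,0,-0.005,0,0,0,0]
  ]
}}

```text
time: 25.7
tool_pos: [0.4689, -0.3356, 0.0612]
tcp_rot: [2.156, 0.139, -2.148]
wrist_force: [0.3, -0.3, 0.0]
width: -0.002
```

>>> {"fn": "jog_arm", "kwargs": {
  "rows": [
    [0,0,-0.002,0,0,0,0],
    [0,0,-0.004,0,0,0,0],
    [0,0,-0.004,0,0,0,0]
  ]
}}

```text
time: 26.0
tool_pos: [0.4729, -0.335, 0.061]
tcp_rot: [2.156, 0.14, -2.148]
wrist_force: [-0.4, 0.4, -1.2]
width: -0.003
```

>>> {"fn": "jog_arm", "kwargs": {
  "rows": [
    [0,0,-0.002,0,0,0,0],
    [0,0,-0.004,0,0,0,0],
    [0,0,-0.004,0,0,0,0]
  ]
}}

```text
time: 26.3
tool_pos: [0.4772, -0.3343, 0.061]
tcp_rot: [2.156, 0.14, -2.148]
wrist_force: [-0.2, 0.0, 0.5]
width: 0.002
```

>>> {"fn": "jog_arm", "kwargs": {
  "rows": [
    [0,0,-0.002,0,0,0,0],
    [0,0,-0.003,0,0,0,0],
    [0,0,-0.003,0,0,0,0]
  ]
}}

```text
time: 26.6
tool_pos: [0.4777, -0.3342, 0.0608]
tcp_rot: [2.15, 0.141, -2.153]
wrist_force: [-8.6, -1.7, 3.1]
width: -0.002
```

>>> {"fn": "jog_arm", "kwargs": {
  "rows": [
    [0,0,-0.002,0,0,0,0],
    [0,0,-0.003,0,0,0,0],
    [0,0,-0.003,0,0,0,0]
  ]
}}

```text
time: 26.9
tool_pos: [0.4776, -0.3342, 0.0608]
tcp_rot: [2.144, 0.143, -2.16]
wrist_force: [-10.6, -2.0, 5.4]
width: -0.002
```

>>> {"fn": "jog_arm", "kwargs": {
  "rows": [
    [0,0,0.015,0,0,0,0],
    [0,0,0.035,0,0,0,0],
    [0,0,0.04,0,0,0,0],
    [-0.04,0,0.04,0,0,0,0],
    [-0.08,0,0.04,0,0,0,0],
    [-0.09,0,0.04,0,0,0,0],
    [-0.09,0,0.04,0,0,0,0]
  ]
}}

```text
time: 27.6
tool_pos: [0.4407, -0.3408, 0.1542]
tcp_rot: [2.147, 0.138, -2.152]
wrist_force: [-0.1, -0.0, 0.4]
width: 0.0
```

```bash
python3 - <<'E'
from h import *
T=snap('w16');print(T[:3,3].round(4),monitor.read_state()['time'],monitor.read_state()['wrist_force'].round(1))
i=cv2.imread("pics/w16.png");m=(i[:200,200:330].max(2)<58).astype(np.uint8);n,l,st,c=cv2.connectedComponentsWithStats(m)
for k in range(1,n):
    if st[k][4]>100:
        u,v=st[k][0]+200+st[k][2]/2,st[k][1]+st[k][3]/2;P=ray(u,v,.093,"wrist",T);print(st[k],P.round(4),"tilt",np.arcsin(((P[:2]-[.4627,-.339])@[.9916,.1292])/.08))
s=imaging.read_camera("scene")
mm=(s[135:165,165:195].max(2)<72).astype(np.uint8);n,l,st,c=cv2.connectedComponentsWithStats(mm)
print([(list(map(int,st[k])),(c[k]+[165,135]).round(1)) for k in range(1,n)])
for a in(.4,.45,.5,.55):print(a,np.round(proj([.4627+.0793*np.sin(a),-.339+.0104*np.sin(a),.022+.08*np.cos(a)],"scene"),1))
t=imaging.read_camera("top")
for nm,im,z in(("top0",cv2.imread("pics/top0.png"),.016),("now",t,.016)):
    for lo,hi in(((23,120,80),(35,255,255)),((105,130,60),(125,255,255)),((0,150,80),(5,255,255))):
        print(nm,[(int(b[0]),*map(float,b[1:])) for b in blobs(im,lo,hi,20) if 80<b[2]<300])
E
```

```text
[ 0.4407 -0.3408  0.1542] 27.65 [-0.5  0.1 -1.1]
[ 45 100  34  34 883] [ 0.5009 -0.3342  0.093 ] tilt 0.5017551254468507
[([9, 12, 7, 7, 36], array([177.4, 150.4])), ([23, 21, 2, 4, 4], array([188.5, 157.5])), ([19, 23, 3, 3, 6], array([184.8, 159. ])), ([29, 23, 1, 1, 1], array([194., 158.])), ([27, 26, 2, 2, 2], array([192.5, 161.5]))]
0.4 [177.9 148.6]
0.45 [177.5 149.8]
0.5 [177.1 150.9]
0.55 [176.7 152.1]
top0 [(47, 199.9, 166.9), (177, 356.3, 198.7), (47, 279.9, 217.0)]
top0 [(42, 273.1, 159.9), (49, 205.0, 224.0), (185, 361.6, 233.5)]
top0 [(187, 202.3, 98.8), (94, 259.7, 226.4), (96, 226.5, 229.6)]
now [(46, 199.8, 166.9), (144, 355.0, 198.4), (47, 279.9, 217.0)]
now [(43, 273.2, 159.8), (49, 205.0, 224.0), (31, 355.8, 231.3)]
now [(189, 202.3, 99.0), (96, 259.8, 226.5), (97, 226.5, 229.6)]
```

```bash
python3 -c "
from workcell import finish_job
print(finish_job())"
```

```text
the job is handed in; nothing more can be done
None
```

I measured both diagonals in the order asked, blue then yellow. Yellow came out longer, so I threw the lever fully over to yellow and handed the job in at about 28 s.

- **Blue diagonal:** the nose was seated against both rails and the tongue tip pressed home at about 6–8 N. Fin spacing was about 99 mm, so the diagonal is about 244 mm. On the way in, the tip met the far rail first and slid along it at about 8 N before seating.
- **Yellow diagonal:** it was seated the same way and pressed at about 7 N, with a peak reading of about 9 N. Fin spacing was about 102.5 mm, so the diagonal is about 247.5 mm.
- **Difference:** yellow is longer by 3.3 mm from tool positions, about 4.5 mm from the wrist pictures and about 3.5 mm from the corner caps. All are over 2 mm and agree on the colour.
- **Lever:** my first push was too high and slid over the knob, leaving the lever only partly over. The second push, lower, reached a firm stop at about 11 N. The last check put the lever 0.50 rad from upright, which is fully over to yellow.

The rule was released in the yellow diagonal inside the frame, with the tongue still out. In the last overhead readings, the frame, its red blocks and the screwdriver had not moved.

I did not take a last look at the rule, and I did not measure the tape or box again. By then I had used all 12 picture views, so the lever check relied on measurements taken from the images.

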